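# Stamp a wooden name tag in the hand press

## Robot

A 6-joint arm with a two-finger parallel gripper is mounted at the origin on the work surface. World frame = base frame: x ahead of the robot, y to its left, z up, the work surface at z = 0. Lengths are in m, angles in rad, forces in N, time in s.
With the tool pointing down it reaches from about 0.25 to 0.725 m from the base axis. Payload 4 kg.
Tool frame: the origin (TCP) lies midway between the tips of the shut fingers; the grasp point (between the pads) lies 19 mm behind it; z points along the fingers, y is the line along which they close (so a half turn about z gives the same grasp; the last joint's range is limited). The gripper opens to 85 mm and grips with 20 to 120 N. Pads are 22 mm wide; open, the fingers measure 114 mm over their backs; the gripper's body (76 mm by 85 mm) begins 54 mm behind the grasp point. The pads swing forward as they close: fully open they stand 13 mm farther back than shut.
Start: joints at [-1.172, 0.241, 0.005, 1.335, 0, 1.571], TCP at [0.194, -0.461, 0.231] pointing down, gripper open.
Joint ranges: [-2.72, 2.72], [-1.05, 1.87], [-1.09, 1.28], [-1.99, 2.15], [-1.42, 1.44], [-3.14, 3.14]. Speed limits (rad/s): [2.79, 2.79, 3.14, 3.14, 3.14, 3.14].

## Interface

Orientations are given as a rotation vector (axis times angle).
In Python, from bench import get_state, get_image, finish_job gives the robot as it stands. The module is installed in compiled form; this text tells all that it offers.
- The arm moves only by the shell command python3 -m creep 'ROWS' [OPENING] [FORCE]. ROWS is a JSON object of lists of equal length, an entry for each row: "translation": the shift along the world's x, y, z normalised to -1 to 1, where 1 is 750 mm, a list of three; "spin": the turn about the world's z normalised to -1 to 1, where 1 is 2 rad. A call has 1 to 8 rows; each row is the pose to reach, as a shift and turn from the pose commanded when the call began; what a row does not reach only later rows make up. A row lasts 1/10 s, in which the tool goes at most 50 mm and 8.59 degrees, less where a joint would pass 70% of its speed; a pose out of reach is approached as far as the arm can. A call with a number of a shift or a turn outside -1 to 1 is refused whole. A call with a gripper value outside its range is refused whole. OPENING is the finger opening in mm, from 0 to 85.4, set as the call begins (- or left out, the last holds). The fingers move at their own pace and stop on an object; FORCE is the grip in N (left out, the last holds). Time passes only in rows, so rows that repeat a pose let the fingers close. It gives the time, the measured TCP pose, the force, the opening and the grip force at its end, in the units of the state.
- get_state(): the state, without advancing time (a new reading comes with each control period).
- get_image(name): name is "side" or "top" or "wrist"; returns a dict with "img" (480x640x3 uint8, red, green, blue), "vfov" (degrees; the focal length in pixels is half the picture's height over the tangent of half this angle, whatever the lens; pixels are square), "cx", "cy" (the principal point, pixels), "view" (4x4, takes a point from world to camera coordinates). Camera axes: x right, y up, looking along -z (the intrinsics and any distortion apply to the point x, -y, -z); pixel columns grow to the right and rows downward; lengths in m; the calibration is good to about 2 mm. A picture is of the moment at which its call begins. There is no depth.
- finish_job(): hands the job in; it is judged then, once.
The state is a dict: "time_s": time; "joints": joint angles; "dq": joint speeds; "joint_torque": joint torques, N m; "tool_pos": TCP position; "tool_rot": TCP orientation; "wrist_force": force on the tool from outside, world axes, zero at the start; "ft_torque": the same for the moment, N m; "finger_gap": finger opening in m; "grasp_force": force on a finger pad.
Only numpy, scipy, OpenCV 4.12 (cv2) and the standard library are available. Lean on these libraries where they do the work, as an engineer would, in place of code of your own. Each camera call takes 0.05 s, during which the arm holds its last target. There are 200 camera calls.

## Task

Take the long wooden tag from the little rack and lay it flat on the bare table, letting go of it. Then pick it up again by its narrow sides and gently slide it flat, end without the hole first, into the stamping press under the gate until it is fully home against the stop, and let go. Then push the press's black knob down against its spring, firmly but without ramming it, fully to the end of its stroke so that the stamp bears on the tag, hold it there a moment and let it spring back up, with the tag still home and everything else left where it was.

Things in the scene. Friction and masses are not known exactly. Their poses are not given: they have to be found in the camera images.
- tag: the longest of three plain wooden blanks on edge in the rack: 150 x 50 x 12 mm, about 60 g. Origin at its centre; x along its length to the nose, y across its 12 mm thickness, z along its 50 mm width (up in the rack, top edge 60 mm above the table). Slot play 2 mm each side. On the table it stands on its long edge by itself and topples flat if its top is pushed; either face may be up
- tag_nose (a point): centre of the tag's plain end face, 75 mm from its origin along +x; this end goes into the press. Axes as the tag's
- tag_tail (a point): centre of the tag's other end face, 75 mm from its origin along -x; a 9 mm hanging hole goes through the tag 13 mm from this end, which stays outside the press. Axes as the tag's
- rack: plywood rack, fixed to the table: a base 100 mm (x) by 156 mm (y), 10 mm thick, with three slots along its x, 56 mm apart, centred at y = -56, 0 and 56 mm; the slots are 16 mm wide between ribs 6 mm thick whose tops are 26 mm above the table. Origin under its centre. Which blank stands in which slot varies
- press: grey stamping press, fixed to the table. Origin on the table; x points into the throat, z up. Bed 14 mm high, x = -70 to 95 mm, 110 mm wide. Throat from x = -40 mm to the stop at x = 30 mm, 54 mm wide, with low lead-ins on the bed before it. A tag fully home sticks out 80 mm before the throat and lies steady. Head and column, 82 mm wide, 88 mm high, x = -40 to 85 mm
- press_stop (a point): centre of the stop face at the end of the throat, 20 mm above the table, at press x = 30 mm; the tag's nose comes here. Axes as the press's
- press_gate (a point): middle of the lower edge of the steel gate over the throat's entrance, press x = -40 mm, 34 mm above the table: the tag passes under it. Before it the lead-ins, 24 mm high above the table, run from about x = -70 to -37 mm, opening towards -x from 54 to about 72 mm apart. Axes as the press's
- stamp (a joint): the press's sprung plunger: 0 is up, 0.028 m is the hard end of its stroke, straight down. About 3 N starts it, 250 N/m more. With a tag in the press its rubber stamp pad meets the tag at 0.022 m and then yields, 1500 N/m more: about 14 N on the knob at 0.025 m, 18 N at the end. Pushed fully means within 3 mm of the end. It springs back by itself
- stamp_top (a point): centre of the top of the plunger's black mushroom knob (44 mm across, 20 mm tall), on the plunger's axis at press x = -5 mm, y = 0; 134 mm above the table when up. Axes as the press's
- short_blank: the shortest wooden blank, 90 x 44 x 12 mm, in the rack; origin at its centre. A bystander, to be left alone
- square_blank: the tallest, squarish wooden blank, 100 x 62 x 12 mm, in the rack; origin at its centre. A bystander, to be left alone
- mug: white ceramic mug, 80 mm across the mouth, 90 mm tall; origin under its centre. A bystander
- tape: roll of cream masking tape lying flat, 90 mm across, 25 mm tall; origin under its centre. A bystander
- glue: white glue bottle, 56 mm across, 140 mm tall; origin under its centre. A bystander
- marker_box: grey box full of marker pens, 110 x 150 mm, 95 mm tall with the pens; origin under its centre. A bystander
- paint_tin: flat black watercolour tin, 100 x 220 x 17 mm; origin under its centre. A bystander

How it is judged:
On the way, in this order (a step that is already met when the one before it is completed fails the run):
1. the tag lies flat on the table, let go (angle between the y axis of tag and the z axis of press, either way round below 0.1 rad and contact force between tag and the fingers below 0.1 N and height (world z) of tag below 0.01 m and linear speed of tag below 0.02 m/s), for 0.2 s.
2. the tag lies fully home in the press, let go, the plunger still up (x of tag_nose in the frame of press_stop above -0.003 m and distance between tag_nose and press_stop below 0.008 m and angle between the y axis of tag and the z axis of press, either way round below 0.1 rad and contact force between tag and the fingers below 0.1 N and value of joint stamp below 0.004 m), for 0.2 s.
3. the knob is pushed to within 3 mm of the end of its stroke, so that the stamp bears on the tag, which stays home (x of tag_nose in the frame of press_stop above -0.003 m and distance between tag_nose and press_stop below 0.008 m and angle between the y axis of tag and the z axis of press, either way round below 0.1 rad and value of joint stamp above 0.025 m and contact force between stamp and tag above 3 N), for 0.3 s.
At the end, for the whole second after the job is handed in: the tag lies flat and released in the press, plain end within 3 mm of the stop, and the plunger is back up (within 3 mm) (x of tag_nose in the frame of press_stop above -0.003 m and distance between tag_nose and press_stop below 0.008 m and angle between the y axis of tag and the z axis of press, either way round below 0.1 rad and value of joint stamp below 0.003 m and linear speed of tag below 0.02 m/s and contact force between tag and the fingers below 0.1 N); the robot touches nothing.
It fails at once if the knob is rammed (more than 60 N) (contact force between stamp and the fingers above 60 N).
It fails at once if the tag is rammed or jammed in the press (contact forces adding up to more than 90 N) (contact force between tag and press above 90 N).
It fails at once if another thing is shifted by more than 30 mm (distance of any of short_blank, square_blank, mug, tape, glue, marker_box, paint_tin from where it was at the start of the episode above 0.03 m).
It also fails if it takes over 66 s, if anything falls off the work surface, if the arm or the gripper's body presses on something with over 40 N, if the wrist force passes 120 N, or if a joint passes its speed limit or range.

## Working session

There is one attempt and no reset: what is moved stays moved. The work goes in short steps, Python scripts to look and compute and a shell command to move; the robot and the scene stay as the last step left them, time stands still between calls to the robot, and variables do not carry over. Pictures are saved under pics/ and viewed, at most 10 in all, crops included, and the job is handed in when it is done.

```bash
mkdir -p pics; python3 - <<'E'
from bench import *
import cv2,json,numpy as np
s=get_state();print({k:np.round(v,3).tolist() for k,v in s.items()})
for n in("top","side"):
    d=get_image(n);cv2.imwrite(f"pics/{n}0.png",d["img"][:,:,::-1]);print(n,{k:(np.round(v,4).tolist() if k!="img" else 0) for k,v in d.items()})
E
```

```text
{'time_s': 0.0, 'joints': [-1.172, 0.241, 0.004, 1.335, 0.0, 1.571], 'dq': [-0.0, 0.001, 0.0, 0.001, -0.001, 0.0], 'joint_torque': [-0.001, -37.232, 25.241, 0.017, 0.0, 0.0], 'tool_pos': [0.194, -0.46, 0.23], 'tool_rot': [-3.077, -0.622, 0.001], 'wrist_force': [-0.022, -0.054, 0.377], 'ft_torque': [0.012, 0.004, -0.021], 'grasp_force': 0.0, 'finger_gap': 0.085}
top {'img': 0, 'vfov': 57.4919, 'cx': 314.5461, 'cy': 248.4023, 'view': [[-0.0748, -0.9972, 0.0043, 0.0051], [0.9718, -0.0719, 0.2247, -0.6229], [-0.2238, 0.021, 0.9744, -0.9914], [0.0, 0.0, 0.0, 1.0]]}
side {'img': 0, 'vfov': 45.7366, 'cx': 326.3222, 'cy': 242.8494, 'view': [[-0.9867, -0.1627, -0.0004, 0.5795], [0.0928, -0.5648, 0.82, -0.176], [-0.1336, 0.809, 0.5724, -1.3938], [0.0, 0.0, 0.0, 1.0]]}
```

View pics/top0.png

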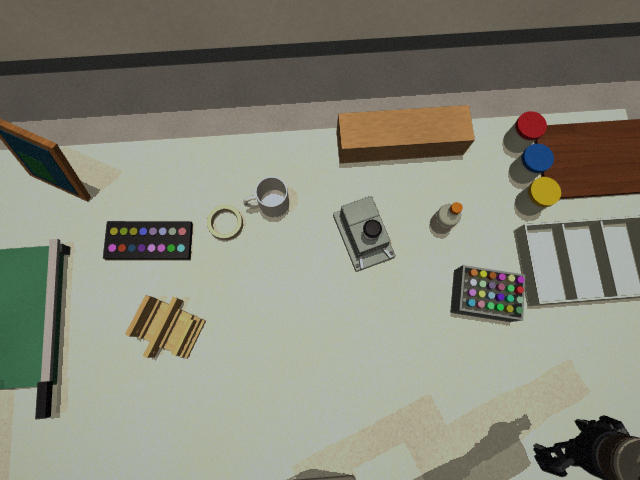

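View pics/side0.png

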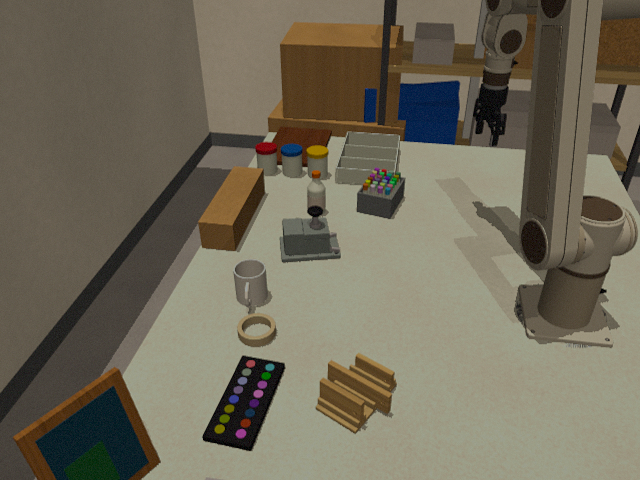

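```bash
python3 - <<'E'
import cv2,numpy as np
t=cv2.imread("pics/top0.png");s=cv2.imread("pics/side0.png")
f=lambda im,x,y:cv2.resize(im[y:y+75,x:x+100],(400,300),interpolation=cv2.INTER_CUBIC)
cv2.imwrite("pics/c0.png",np.vstack([np.hstack([f(t,115,288),f(t,315,195)]),np.hstack([f(s,305,353),f(s,265,195)])]))
E
```

```text
(no output)
```

View pics/c0.png

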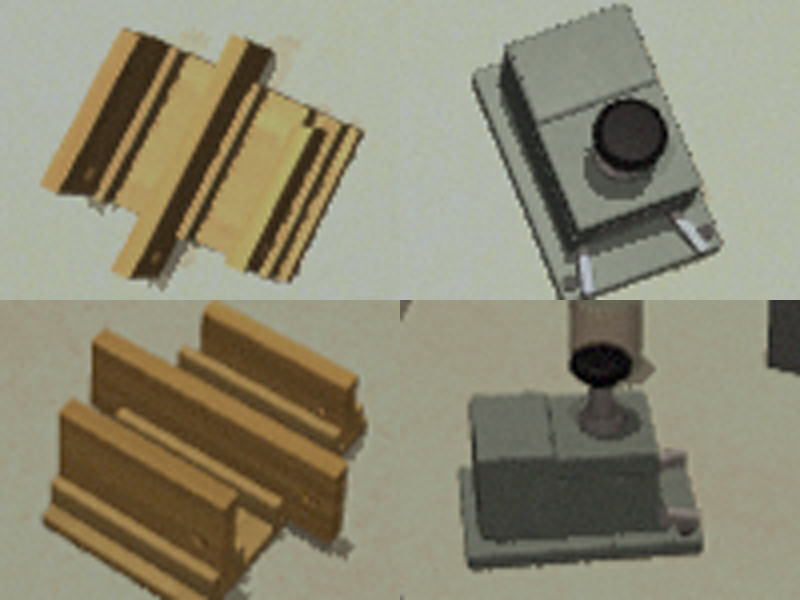

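```bash
cat > h.py <<'E'
import numpy as np
from bench import *
def ray(d,u,v,z):
    f=240/np.tan(np.radians(d["vfov"])/2);V=np.array(d["view"]);R=V[:3,:3];C=-R.T@V[:3,3]
    r=R.T@np.array([(u-d["cx"])/f,-(v-d["cy"])/f,-1]);return C+r*(z-C[2])/r[2]
def proj(d,p):
    f=240/np.tan(np.radians(d["vfov"])/2);c=np.array(d["view"])@np.r_[p,1]
    return np.array([d["cx"]-f*c[0]/c[2],d["cy"]+f*c[1]/c[2]])
E
python3 - <<'E'
from h import *
t=get_image("top");s=get_image("side")
T=lambda x,y,ox,oy,z,d=t:np.round(ray(d,ox+x/4,oy+y/4,z),4)
print("tag top z.06");a={}
for k,(x,y) in dict(nl=(232,35),nr=(254,40),tl=(112,270),tr=(137,278)).items(): a[k]=T(x,y,115,288,.06);print(k,a[k])
for k,(x,y) in dict(n_l=(92,330),n_r=(108,330),t_r=(348,460),t_l=(335,476)).items(): print("side",k,T(x,y-300,305,353,.06,s))
print("knob top",T(230,133,315,195,.134),"side",T(200,65,265,195,.134,s))
for k,(x,y) in dict(bl=(105,45),br=(226,4),fr=(298,187),fl=(175,245)).items(): print("head",k,T(x,y,315,195,.088))
for k,(x,y) in dict(bl=(74,73),fl=(165,297),fr=(320,243)).items(): print("bed",k,T(x,y,315,195,.014))
for k,(x,y) in dict(lf=(188,290),lb=(178,255),rf=(305,250),rb=(276,217)).items(): print("leadin",k,T(x,y,315,195,.024))
E
```

```text
tag top z.06
nl [0.5308 0.3046 0.06  ]
nr [0.5268 0.2916 0.06  ]
tl [0.3993 0.3742 0.06  ]
tr [0.3937 0.3598 0.06  ]
side n_l [0.5345 0.2987 0.06  ]
side n_r [0.5263 0.2973 0.06  ]
side t_r [0.3966 0.3633 0.06  ]
side t_l [0.4021 0.3742 0.06  ]
knob top [ 0.6447 -0.1767  0.134 ] side [ 0.6449 -0.1619  0.134 ]
head bl [ 0.7182 -0.1138  0.088 ]
head br [ 0.739  -0.1903  0.088 ]
head fr [ 0.6207 -0.2213  0.088 ]
head fl [ 0.5907 -0.1443  0.088 ]
bed bl [ 0.7248 -0.0988  0.014 ]
bed fl [ 0.5727 -0.1438  0.014 ]
bed fr [ 0.6002 -0.2459  0.014 ]
leadin lf [ 0.5744 -0.1575  0.024 ]
leadin lb [ 0.5972 -0.1535  0.024 ]
leadin rf [ 0.5944 -0.2338  0.024 ]
leadin rb [ 0.6171 -0.2179  0.024 ]
```

The top view shows the longest blank in the middle slot, running from about (173,297) to (147,357). The side view shows its hole at the robot end, so the nose points away. The knob is at about (372,228). The measured tag length is 149 mm, which agrees with the 150 mm given. The press yaw is about 15°. I'm moving over the rack now.

```bash
python3 -m creep '{"translation":[[0.18,0.53,0],[0.18,0.53,0],[0.18,0.53,0],[0.18,0.53,0],[0.18,0.53,0],[0.18,0.53,0],[0.18,0.53,0],[0.18,0.53,0]],"spin":[0.565,0.565,0.565,0.565,0.565,0.565,0.565,0.565]}' 85
python3 -m creep '{"translation":[[0.17,0.52,0],[0.17,0.52,0],[0.17,0.52,0],[0.17,0.52,0],[0.17,0.52,0],[0.17,0.52,0],[0.17,0.52,0],[0.17,0.52,0]],"spin":[0.565,0.565,0.565,0.565,0.565,0.565,0.565,0.565]}'
python3 - <<'E'
from h import *
import cv2
s=get_state();print(np.round(s["joints"],3),np.round(s["tool_pos"],4),np.round(s["tool_rot"],3),s["time_s"])
d=get_image("wrist");cv2.imwrite("pics/w1.png",d["img"][:,:,::-1]);np.save("w1.npy",d,allow_pickle=True)
print(d["vfov"],d["cx"],d["cy"],np.round(d["view"],3))
E
```

```text
time_s: 1.0
tool_pos: [0.3229, -0.0802, 0.2315]
tool_rot: [2.263, 2.178, 0.001]
wrist_force: [0.3, -0.4, -0.4]
finger_gap: 0.0849
grasp_force: 0.0
time_s: 1.8
tool_pos: [0.4472, 0.3003, 0.2311]
tool_rot: [0.743, 3.052, -0.0]
wrist_force: [1.4, -1.0, 0.1]
finger_gap: 0.085
grasp_force: 0.0
[ 0.592  0.318  0.109  1.362 -0.     1.069] [0.4472 0.3003 0.2311] [ 0.743  3.052 -0.   ] 1.8
68.92284015831824 320.278151768445 234.13996414063342 [[ 0.46   0.888 -0.001 -0.473]
 [-0.845  0.438 -0.307  0.287]
 [-0.272  0.142  0.952 -0.301]
 [ 0.     0.     0.     1.   ]]
```

View pics/w1.png

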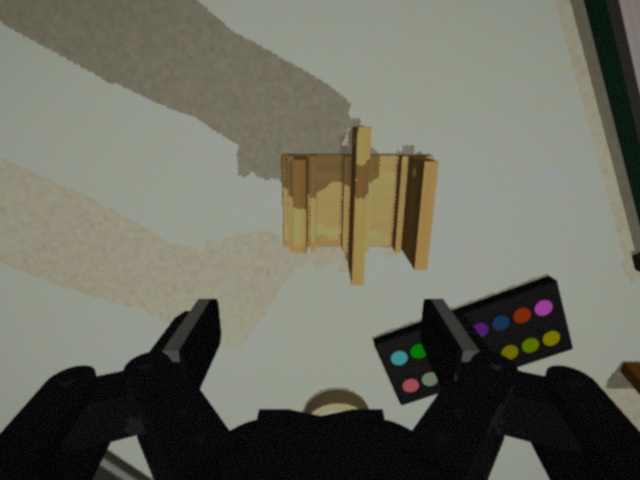

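```bash
python3 - <<'E'
from h import *
d=np.load("w1.npy",allow_pickle=True).item();s=get_state();print(np.round(s["tool_pos"],4),np.round(s["joints"],3))
P=[ray(d,u,v,.06) for u,v in((354.5,127),(371,127),(350.5,284),(364.5,284))]
print(np.round(P,4));t=(P[0]+P[1])/2;n=(P[2]+P[3])/2
a=np.arctan2(*(n-t)[[1,0]]);print("c",(t+n)/2,"len",np.linalg.norm(n-t),"ang",np.degrees(a))
from scipy.spatial.transform import Rotation as R
y=R.from_rotvec(s["tool_rot"]).apply([0,1,0]);print("tool y",np.degrees(np.arctan2(y[1],y[0])))
E
```

```text
[0.4494 0.3074 0.2293] [0.598 0.327 0.118 1.358 0.004 1.07 ]
[[0.3955 0.3612 0.06  ]
 [0.402  0.3737 0.06  ]
 [0.5275 0.2933 0.06  ]
 [0.5339 0.3056 0.06  ]]
c [0.4647088  0.33346258 0.06      ] len 0.14840076806448746 ang -27.254108520056818
tool y 62.96869393810258
```

```bash
python3 -m creep '{"translation":[[0.02,0.035,-0.06],[0.02,0.035,-0.12],[0.02,0.035,-0.14],[0.02,0.035,-0.14],[0.02,0.035,-0.14]],"spin":[0,0,0,0,0]}' 32 30
```

```text
time_s: 2.35
tool_pos: [0.4622, 0.3243, 0.1266]
tool_rot: [-0.752, -3.05, 0.0]
wrist_force: [0.7, -0.3, 0.2]
finger_gap: 0.0324
grasp_force: 0.0
```

```bash
python3 -m creep '{"translation":[[0,0,0],[0,0,0]],"spin":[0,0]}'
```

```text
time_s: 2.55
tool_pos: [0.4633, 0.325, 0.1284]
tool_rot: [0.751, 3.048, 0.005]
wrist_force: [-0.2, 0.0, -0.2]
finger_gap: 0.0321
grasp_force: 0.0
```

```bash
python3 -m creep '{"translation":[[0.002,0.0113,0],[0.002,0.0113,-0.03],[0.002,0.0113,-0.06],[0.002,0.0113,-0.09],[0.002,0.0113,-0.11],[0.002,0.0113,-0.125],[0.002,0.0113,-0.125],[0.002,0.0113,-0.125]],"spin":[0,0,0,0,0,0,0,0]}'
python3 -m creep '{"translation":[[0,0,0],[0,0,0],[0,0,0],[0,0,0],[0,0,0]],"spin":[0,0,0,0,0]}' 8 40
```

```text
time_s: 3.35
tool_pos: [0.4641, 0.3334, 0.0332]
tool_rot: [0.751, 3.05, 0.001]
wrist_force: [-0.8, 0.5, 0.6]
finger_gap: 0.0319
grasp_force: 0.0
time_s: 3.85
tool_pos: [0.4645, 0.3336, 0.0338]
tool_rot: [0.751, 3.049, 0.003]
wrist_force: [-0.7, 0.4, 5.8]
finger_gap: 0.0113
grasp_force: 39.7
```

```bash
python3 -m creep '{"translation":[[0,0,0.02],[0,0,0.05],[0,0,0.09],[0,0,0.13],[-0.01,-0.06,0.13],[-0.02,-0.12,0.13],[-0.03,-0.18,0.13],[-0.04,-0.24,0.13]],"spin":[0,0,0,0,0.07,0.14,0.21,0.28]}'
python3 -m creep '{"translation":[[-0.007,-0.06,0],[-0.007,-0.125,0],[-0.007,-0.125,0],[-0.007,-0.125,-0.05],[-0.007,-0.125,-0.1],[-0.007,-0.125,-0.13],[-0.007,-0.125,-0.13]],"spin":[0.06,0.089,0.089,0.089,0.089,0.089,0.089]}'
```

```text
time_s: 4.65
tool_pos: [0.4327, 0.1518, 0.1298]
tool_rot: [0.128, -3.138, 0.001]
wrist_force: [0.7, -0.2, -0.2]
finger_gap: 0.0113
grasp_force: 39.5
time_s: 5.35
tool_pos: [0.425, 0.0598, 0.0296]
tool_rot: [0.396, -3.109, -0.0]
wrist_force: [-0.5, -0.3, -0.3]
finger_gap: 0.0107
grasp_force: 39.6
```

```bash
python3 -m creep '{"translation":[[0,0,0],[0,0,0],[0,0,-0.003],[0,0,-0.005],[0,0,-0.005]],"spin":[0,0,0,0,0]}'
```

```text
time_s: 5.85
tool_pos: [0.4288, 0.0598, 0.0292]
tool_rot: [-0.397, 3.115, 0.0]
wrist_force: [-0.2, 0.3, -0.2]
finger_gap: 0.0111
grasp_force: 39.6
```

```bash
python3 -m creep '{"translation":[[0,0,-0.003],[0,0,-0.006],[0,0,-0.006],[0,0,-0.007],[0,0,-0.007]],"spin":[0,0,0,0,0]}'
```

```text
time_s: 6.35
tool_pos: [0.4283, 0.0597, 0.0238]
tool_rot: [0.397, -3.116, 0.0]
wrist_force: [-2.1, 0.1, 4.4]
finger_gap: 0.0116
grasp_force: 40.1
```

```bash
python3 -m creep '{"translation":[[0,0,0],[0,0,0],[0,0,0],[0,0,0.03],[0,0,0.07],[0,0,0.1],[-0.012,0.045,0.1],[-0.012,0.045,0.1]],"spin":[0,0,0,0,0,0,0,0]}' 32
python3 -m creep '{"translation":[[0,0,0],[0,0,0],[0,0,0],[0,0,-0.03],[0,0,-0.06],[0,0,-0.076],[0,0,-0.076],[0,0,-0.076]],"spin":[0,0,0,0,0,0,0,0]}' 0
python3 - <<'E'
from h import *
import cv2
a=get_image("top")["img"][150:390,180:500];b=get_image("side")["img"][200:440,240:560]
cv2.imwrite("pics/s2.png",np.hstack([cv2.resize(a,(400,300)),cv2.resize(b,(400,300))])[:,:,::-1])
E
```

```text
time_s: 7.15
tool_pos: [0.4196, 0.0956, 0.0994]
tool_rot: [-0.401, 3.114, 0.002]
wrist_force: [-0.6, 0.6, -0.3]
finger_gap: 0.0315
grasp_force: 0.0
time_s: 7.95
tool_pos: [0.4194, 0.093, 0.0415]
tool_rot: [0.396, -3.116, 0.0]
wrist_force: [0.4, -0.5, 0.8]
finger_gap: -0.0001
grasp_force: 0.0
```

View pics/s2.png

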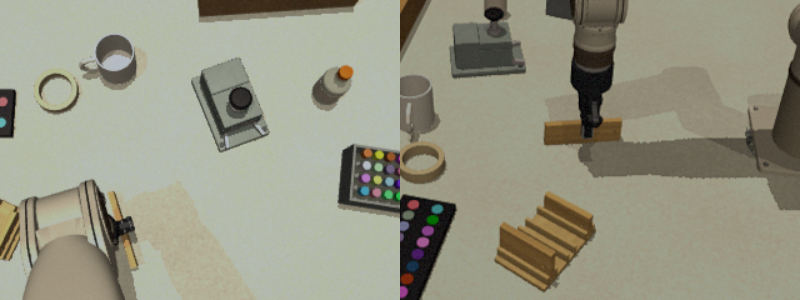

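The tag stands upright at about (122,230), with the closed fingers beside it on the +y side. Next I push its top towards -y.

```bash
python3 -m creep '{"translation":[[0.002,-0.008,0],[0.004,-0.016,0],[0.006,-0.022,0],[0.007,-0.027,0],[0.0085,-0.032,0],[0.0095,-0.036,0],[0.0105,-0.04,0],[0.0105,-0.04,0]],"spin":[0,0,0,0,0,0,0,0]}'
python3 -m creep '{"translation":[[0,0,0.04],[0,0,0.1],[-0.04,0,0.16],[-0.09,0,0.21],[-0.09,0,0.21],[-0.09,0,0.21],[-0.09,0,0.21]],"spin":[0,0,0,0,0,0,0]}' 70
python3 - <<'E'
from h import *
import cv2
d=get_image("wrist");np.save("w3.npy",d,allow_pickle=True)
cv2.imwrite("pics/w3.png",d["img"][:,:,::-1])
E
```

```text
time_s: 8.85
tool_pos: [0.4274, 0.0631, 0.0415]
tool_rot: [0.396, -3.116, 0.0]
wrist_force: [0.1, 0.8, 0.0]
finger_gap: -0.0003
grasp_force: 0.0
time_s: 9.55
tool_pos: [0.3601, 0.0635, 0.1982]
tool_rot: [0.397, -3.116, 0.0]
wrist_force: [0.2, 0.2, 0.2]
finger_gap: 0.0701
grasp_force: 0.0
```

View pics/w3.png

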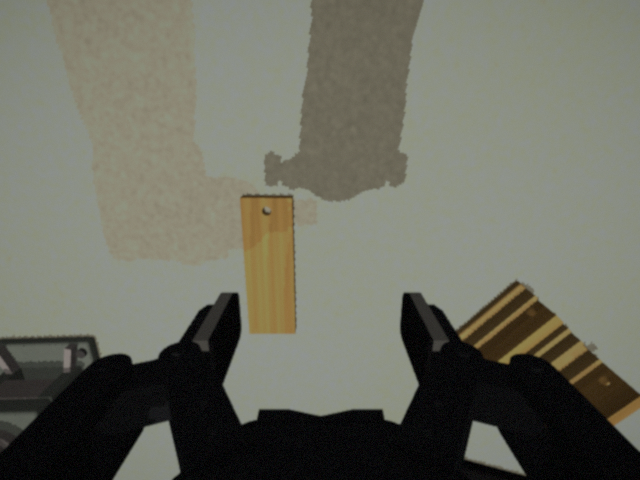

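The tag lies flat, from about (268,196) at the hole end to (272,332) at the nose. The press front is at lower left.

```bash
python3 - <<'E'
from h import *
import cv2
d=np.load("w3.npy",allow_pickle=True).item();s=get_state()
hsv=cv2.cvtColor(d["img"],cv2.COLOR_RGB2HSV)
m=cv2.inRange(hsv,(8,90,90),(30,255,255));m[:185]=0;m[345:]=0;m[:,:225]=0;m[:,310:]=0
c=max(cv2.findContours(m,cv2.RETR_EXTERNAL,cv2.CHAIN_APPROX_NONE)[0],key=cv2.contourArea)
P=np.array([ray(d,u+.0,v,.012)[:2] for u,v in c[:,0]])
r=cv2.minAreaRect((P*1000).astype(np.float32));print(r,np.round(cv2.boxPoints(r)))
h=ray(d,266.5,211.5,.012);print("hole",h)
print(s["tool_pos"],s["time_s"])
from scipy.spatial.transform import Rotation as R
y=R.from_rotvec(s["tool_rot"]).apply([0,1,0]);print("tool y",np.degrees(np.arctan2(y[1],y[0])))
E
```

```text
((436.20672607421875, 29.931615829467773), (148.94583129882812, 50.494327545166016), 14.53038215637207) [[358.  36.]
 [370. -13.]
 [515.  24.]
 [502.  73.]]
hole [0.37790793 0.01488029 0.012     ]
[0.35986438 0.06343432 0.19774706] 9.6
tool y 104.52281129979642
```

```bash
python3 -m creep '{"translation":[[0.04,-0.05,0.05],[0.08,-0.1,0.07],[0.12,-0.15,0.07],[0.16,-0.2,0.07],[0.2,-0.25,0.07],[0.247,-0.31,0.07],[0.247,-0.31,0.07],[0.247,-0.31,0.07]],"spin":[0,0,0,0,0,0,0,0]}' 85
python3 -m creep '{"translation":[[0,0,0],[0,0,0],[0,0,0]],"spin":[0,0,0]}'
python3 - <<'E'
from h import *
import cv2
d=get_image("wrist");np.save("w4.npy",d,allow_pickle=True)
cv2.imwrite("pics/w4.png",d["img"][:,:,::-1])
E
```

```text
time_s: 10.4
tool_pos: [0.5454, -0.1706, 0.2479]
tool_rot: [0.392, -3.112, -0.004]
wrist_force: [0.2, 0.3, 0.2]
finger_gap: 0.0851
grasp_force: 0.0
time_s: 10.7
tool_pos: [0.5446, -0.1677, 0.2521]
tool_rot: [-0.4, 3.116, 0.0]
wrist_force: [0.6, -0.2, -0.3]
finger_gap: 0.0847
grasp_force: 0.0
```

View pics/w4.png

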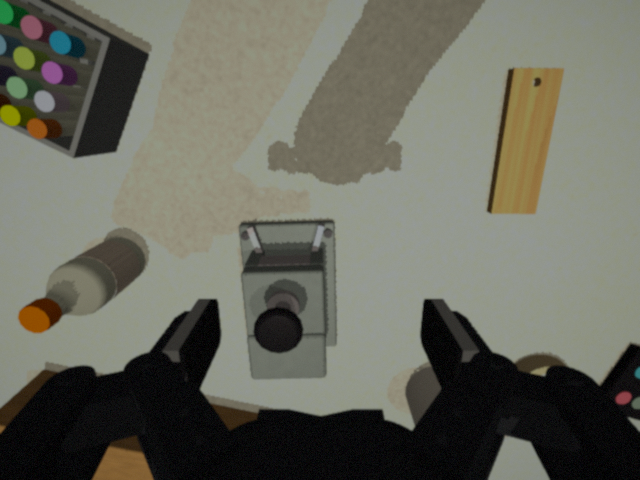

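The press is seen from above. The lead-ins are at (253,238) and (319,238), the bed's front edge runs from (240,221) to (335,219), and the knob is at (278,329). I'll measure these numerically.

```bash
python3 - <<'E'
from h import *
import cv2
d=np.load("w4.npy",allow_pickle=True).item();im=d["img"];g=cv2.cvtColor(im,cv2.COLOR_RGB2GRAY)
m=(g<45).astype(np.uint8);m[:300]=0;m[360:]=0;m[:,:240]=0;m[:,315:]=0
m=cv2.morphologyEx(m,cv2.MORPH_OPEN,np.ones((5,5)))
c=max(cv2.findContours(m,cv2.RETR_EXTERNAL,cv2.CHAIN_APPROX_NONE)[0],key=cv2.contourArea)
P=np.array([ray(d,u,v,.128)[:2]*1000 for u,v in c[:,0]],np.float32)
print("knob px",cv2.boundingRect(c),"circ",cv2.minEnclosingCircle(P),"ell",cv2.fitEllipse(P),"mean@.134",ray(d,*c[:,0].mean(0),.134))
for x0,x1 in((242,268),(305,332)):
    m=(g>185).astype(np.uint8);m[:222]=0;m[254:]=0;m[:,:x0]=0;m[:,x1:]=0
    cs=[q for q in cv2.findContours(m,cv2.RETR_EXTERNAL,cv2.CHAIN_APPROX_NONE)[0]]
    if not cs: print("none",g[222:254,x0:x1].max());continue
    c=max(cs,key=cv2.contourArea)
    P=np.array([ray(d,u,v,.024)[:2]*1000 for u,v in c[:,0]],np.float32);r=cv2.minAreaRect(P)
    print("lead",cv2.boundingRect(c),np.round(cv2.boxPoints(r),1).tolist())
print(g[212:232,290]);print(g[290,236:252],g[290,320:345])
# head rear edge, right/left edges
print("rear",g[366:386,300])
E
```

```text
knob px (255, 306, 47, 46) circ ((646.7767944335938, -178.07818603515625), 23.32810401916504) ell ((647.0885620117188, -178.7449951171875), (40.938148498535156, 45.475196838378906), 91.36155700683594) mean@.134 [ 0.64260225 -0.1790027   0.134     ]
none 152
none 154
[144 145 147 150 150 147 139 118  97  74  54  65  84 102 114 119 119 120
 119 118]
[150 151 151 150 149 139 118 105 107 111 114 114 113 115 113 113] [113 106  95  77  65  72  83 102 116 118 117 119 119 116 108 112 136 148
 152 151 152 151 150 150 151]
rear [110 109 108 109 110 107 108 107 107 108 105 113 129 144 147 148 147 148
 149 148]
```

```bash
python3 - <<'E'
from h import *
import cv2
d=np.load("w4.npy",allow_pickle=True).item();g=cv2.cvtColor(d["img"],cv2.COLOR_RGB2GRAY);g=cv2.GaussianBlur(g,(3,3),0).astype(float)
def edge(v,c0,c1,s,ax=0):  # strongest gradient of sign s, subpixel
    l=g[v,c0:c1] if ax==0 else g[c0:c1,v]
    k=np.gradient(l)*s;i=int(np.argmax(k));w=k[max(i-2,0):i+3].clip(0);return c0+(np.arange(max(i-2,0),max(i-2,0)+len(w))*w).sum()/w.sum()
def fit(pts,z,n):
    P=np.array([ray(d,u,v,z)[:2] for u,v in pts]);vx,vy,x,y=cv2.fitLine((P*1000).astype(np.float32),cv2.DIST_HUBER,0,.01,.01).ravel()
    a=np.degrees(np.arctan2(vy,vx));print(n,"ang",round(float(a),2),"pt",x,y);return np.array([x,y]),np.radians(a%180 if a<-90 else a)
fit([(edge(v,234,250,-1),v) for v in range(280,372,4)],.088,"headL")
fit([(edge(v,312,325,-1),v) for v in range(280,330,4)],.088,"headR")
fit([(edge(v,328,346,1),v) for v in range(226,335,4)],.014,"bedR")
fit([(u,edge(u,214,228,-1,1)) for u in range(244,332,4)],.007,"bedFront(mid)")
fit([(u,edge(u,221,228,1,1)) for u in range(265,310,4)],.014,"bedFrontTop")
fit([(u,edge(u,370,385,1,1)) for u in range(256,322,4)],.088,"rear")
print([ [int(x) for x in g[v,236:270]] for v in (230,236,242,248)]);print([ [int(x) for x in g[v,305:340]] for v in (230,236,242,248)])
E
```

```text
headL ang 15.79 pt 673.9365 -211.65366
headR ang 16.2 pt 634.4581 -141.26791
bedR ang 16.29 pt 641.4993 -122.54042
bedFront(mid) ang -73.77 pt 583.52155 -197.82452
bedFrontTop ang -73.85 pt 585.631 -193.16026
rear ang -73.77 pt 728.24805 -151.19678
[[143, 138, 124, 108, 101, 102, 101, 96, 90, 88, 98, 118, 135, 142, 144, 142, 132, 109, 81, 68, 80, 100, 113, 118, 119, 119, 120, 120, 120, 119, 119, 119, 119, 118], [150, 147, 137, 118, 96, 79, 70, 68, 70, 72, 74, 80, 96, 120, 140, 149, 151, 150, 144, 125, 95, 73, 77, 94, 107, 114, 117, 119, 119, 118, 119, 119, 119, 118], [151, 150, 146, 135, 118, 111, 113, 115, 116, 115, 115, 116, 116, 118, 121, 130, 141, 149, 151, 151, 147, 134, 107, 79, 71, 81, 94, 99, 101, 104, 108, 111, 110, 106], [148, 146, 143, 138, 127, 115, 111, 114, 116, 116, 115, 116, 116, 116, 116, 115, 113, 110, 106, 102, 100, 101, 103, 98, 82, 65, 58, 61, 66, 67, 67, 66, 67, 68]]
[[120, 120, 120, 120, 120, 121, 121, 120, 116, 110, 108, 116, 133, 147, 152, 152, 149, 139, 117, 92, 74, 67, 67, 68, 71, 78, 89, 97, 103, 117, 137, 148, 150, 150, 151], [120, 120, 121, 121, 121, 120, 116, 112, 108, 111, 125, 142, 150, 153, 152, 147, 138, 125, 112, 100, 91, 85, 82, 82, 85, 92, 102, 107, 109, 117, 134, 146, 150, 150, 150], [99, 95, 89, 87, 88, 88, 83, 86, 106, 132, 148, 152, 151, 148, 137, 117, 97, 89, 93, 103, 112, 118, 121, 122, 122, 122, 121, 116, 108, 109, 124, 141, 149, 151, 151], [67, 66, 63, 60, 58, 58, 65, 77, 87, 91, 92, 93, 89, 77, 63, 54, 53, 57, 65, 77, 94, 111, 119, 121, 121, 120, 120, 116, 110, 114, 128, 143, 149, 151, 151]]
```

```bash
python3 -m creep '{"translation":[[-0.04,0.05,0],[-0.08,0.1,-0.03],[-0.12,0.15,-0.07],[-0.17,0.205,-0.12],[-0.2065,0.2475,-0.17],[-0.2065,0.2475,-0.22],[-0.2065,0.2475,-0.22],[-0.2065,0.2475,-0.22]],"spin":[0,0,0,0,0,0,0,0]}' 62 30
python3 -m creep '{"translation":[[0,0,0],[0,0,0],[0,0,0]],"spin":[0,0,0]}'
python3 - <<'E'
from h import *
from scipy.spatial.transform import Rotation as R
s=get_state();y=R.from_rotvec(s["tool_rot"]).apply([0,1,0]);print(s["tool_pos"],"tool y",np.degrees(np.arctan2(y[1],y[0])),s["wrist_force"])
d=np.load("w4.npy",allow_pickle=True).item();n=np.array([-.278,.9605])
for v,a,b in((230,252.5,318),(236,256.2,314.6),(242,258.3,312.7)): print(v,[round(float(n@ray(d,c,v,.024)[:2])*1000,1) for c in(a,b)])
E
```

```text
time_s: 11.55
tool_pos: [0.3869, 0.0176, 0.0852]
tool_rot: [0.401, -3.112, -0.001]
wrist_force: [0.1, -0.6, 1.1]
finger_gap: 0.0622
grasp_force: 0.0
time_s: 11.85
tool_pos: [0.392, 0.0163, 0.0879]
tool_rot: [-0.395, 3.113, -0.001]
wrist_force: [-0.1, 0.0, -0.6]
finger_gap: 0.0621
grasp_force: 0.0
[0.39198894 0.01630478 0.08792611] tool y 104.47866137660225 [-0.14676127  0.01736611 -0.60061501]
230 [-388.2, -315.5]
236 [-384.6, -319.5]
242 [-382.9, -321.8]
```

```bash
python3 -m creep '{"translation":[[-0.001,0.003,-0.03],[-0.001,0.003,-0.06],[-0.001,0.003,-0.085],[-0.001,0.003,-0.095],[-0.001,0.003,-0.101],[-0.001,0.003,-0.101],[-0.001,0.003,-0.101]],"spin":[0,0,0,0,0,0,0]}'
python3 -m creep '{"translation":[[0,0,-0.003],[0,0,-0.006],[0,0,-0.009],[0,0,-0.01],[0,0,-0.01]],"spin":[0,0,0,0,0]}'
```

```text
time_s: 12.55
tool_pos: [0.3903, 0.0188, 0.0115]
tool_rot: [-0.396, 3.115, -0.0]
wrist_force: [-0.5, -0.1, -0.0]
finger_gap: 0.0622
grasp_force: 0.0
time_s: 13.05
tool_pos: [0.3893, 0.0189, 0.0032]
tool_rot: [0.397, -3.116, -0.0]
wrist_force: [0.5, 0.3, 0.1]
finger_gap: 0.062
grasp_force: 0.0
```

```bash
python3 -m creep '{"translation":[[0,0,-0.002],[0,0,-0.004],[0,0,-0.0055],[0,0,-0.0055]],"spin":[0,0,0,0]}'
```

```text
time_s: 13.45
tool_pos: [0.3893, 0.0188, -0.001]
tool_rot: [0.397, -3.116, -0.0]
wrist_force: [-1.1, 0.2, 0.0]
finger_gap: 0.0623
grasp_force: 0.0
```

```bash
python3 -m creep '{"translation":[[0,0,0],[0,0,0],[0,0,0],[0,0,0],[0,0,0]],"spin":[0,0,0,0,0]}' 44 40
python3 -m creep '{"translation":[[0,0,0.01],[0,0,0.03],[0,0,0.05],[0,0,0.05],[0,0,0.05]],"spin":[0,0,0,0,0]}'
python3 - <<'E'
from h import *
import cv2
a=get_image("side");cv2.imwrite("pics/s5.png",np.hstack([cv2.resize(a["img"][200:380,290:530],(800,600))])[:,:,::-1])
E
```

```text
time_s: 13.95
tool_pos: [0.3896, 0.0188, -0.0006]
tool_rot: [-0.397, 3.116, -0.0]
wrist_force: [-0.8, -0.7, 4.1]
finger_gap: 0.0489
grasp_force: 41.8
time_s: 14.45
tool_pos: [0.3897, 0.0189, 0.0368]
tool_rot: [-0.397, 3.115, 0.0]
wrist_force: [-0.8, -0.5, -1.4]
finger_gap: 0.0484
grasp_force: 41.4
```

View pics/s5.png

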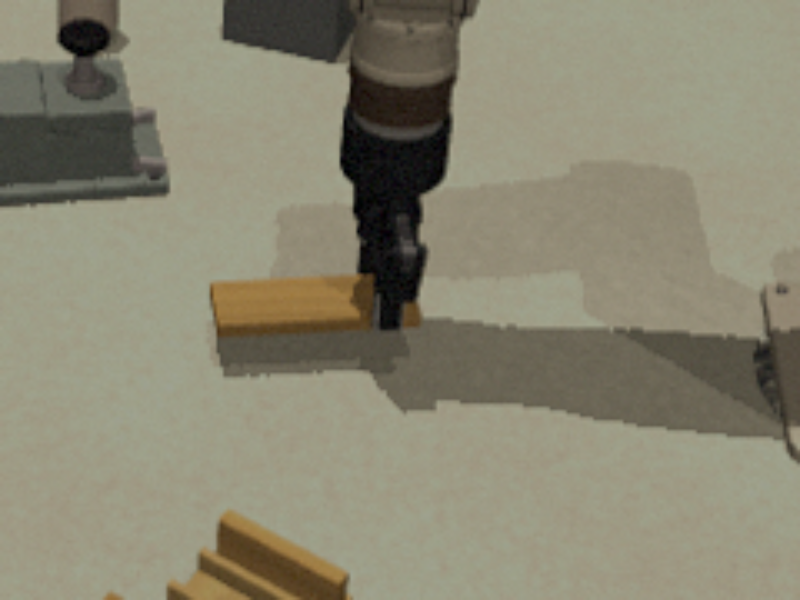

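The side view shows the tag held level, gripped near its tail, with its nose at about (213,305) pointing at the press. I'm carrying it to the line in front of the throat.

```bash
python3 -m creep '{"translation":[[0.01,-0.04,0],[0.022,-0.09,0],[0.036,-0.15,0],[0.05,-0.21,0],[0.065,-0.27,0],[0.076,-0.315,0],[0.082,-0.339,0],[0.082,-0.339,0]],"spin":[0,0.005,0.01,0.015,0.015,0.015,0.015,0.015]}'
python3 -m creep '{"translation":[[0,0,-0.01],[0,0,-0.02],[0,0,-0.02],[0,0,-0.02]],"spin":[0,0,0,0]}'
cat > st.py <<'E'
from h import *
from scipy.spatial.transform import Rotation as R
s=get_state();y=R.from_rotvec(s["tool_rot"]).apply([0,1,0]);a=np.radians(16.2)
u=np.array([np.cos(a),np.sin(a)]);n=np.array([-u[1],u[0]]);p=np.array(s["tool_pos"])*1000
print("press x %.1f (grip) y %.1f z %.1f yaw %.2f"%(u@p[:2]-576,n@p[:2]+351.7+.5,p[2],np.degrees(np.arctan2(y[1],y[0]))-90),np.round(s["wrist_force"],1),"f_along %.1f f_lat %.1f"%(u@s["wrist_force"][:2],n@s["wrist_force"][:2]),np.round(s["ft_torque"],2))
E
python3 st.py
```

```text
time_s: 15.3
tool_pos: [0.4512, -0.2378, 0.0356]
tool_rot: [0.438, -3.111, 0.0]
wrist_force: [-0.1, -0.1, -0.3]
finger_gap: 0.0489
grasp_force: 41.5
time_s: 15.7
tool_pos: [0.4503, -0.2341, 0.0211]
tool_rot: [0.446, -3.108, -0.002]
wrist_force: [-0.0, 0.0, 0.2]
finger_gap: 0.049
grasp_force: 41.5
press x -208.9 (grip) y 1.7 z 21.1 yaw 16.32 [-0.   0.   0.2] f_along -0.0 f_lat 0.0 [ 0.03  0.01 -0.01]
```

```bash
python3 -m creep '{"translation":[[0.0006,-0.0022,-0.0065],[0.0006,-0.0022,-0.0065],[0.014,0.0017,-0.0065],[0.027,0.0054,-0.0065],[0.04,0.0092,-0.0065],[0.053,0.013,-0.0065],[0.053,0.013,-0.0065]],"spin":[0,0,0,0,0,0,0]}'; python3 st.py
```

```text
time_s: 16.4
tool_pos: [0.4928, -0.2254, 0.017]
tool_rot: [-0.446, 3.108, -0.001]
wrist_force: [-0.3, 0.4, -0.8]
finger_gap: 0.0489
grasp_force: 41.5
press x -165.6 (grip) y -1.7 z 17.0 yaw 16.33 [-0.3  0.4 -0.8] f_along -0.2 f_lat 0.5 [-0.04  0.03  0.02]
```

```bash
for i in 1 2 3; do python3 -m creep '{"translation":[[0,0,0]],"spin":[0]}' >/dev/null; python3 st.py; done
```

```text
press x -167.5 (grip) y -1.2 z 16.6 yaw 16.28 [ 0.5 -0.6 -0.4] f_along 0.3 f_lat -0.7 [-0.08  0.01 -0.02]
press x -168.2 (grip) y -1.1 z 16.6 yaw 16.24 [-0.5 -0.2 -0.8] f_along -0.5 f_lat -0.1 [-0.01  0.01 -0.04]
press x -168.3 (grip) y -1.3 z 16.7 yaw 16.22 [ 0.8  0.2 -0.1] f_along 0.8 f_lat -0.0 [-0.    0.05 -0.01]
```

```bash
python3 -m creep '{"translation":[[-0.0004,0.0015,0],[0.006,0.0034,0],[0.0124,0.0052,0],[0.0188,0.0071,0],[0.0252,0.009,0],[0.0252,0.009,0]],"spin":[0,0,0,0,0,0]}'; python3 st.py
```

```text
time_s: 17.3
tool_pos: [0.5107, -0.2187, 0.0169]
tool_rot: [-0.445, 3.109, -0.001]
wrist_force: [0.6, 0.4, -0.5]
finger_gap: 0.0487
grasp_force: 41.5
press x -146.6 (grip) y -0.3 z 16.9 yaw 16.29 [ 0.6  0.4 -0.5] f_along 0.7 f_lat 0.2 [ 0.01  0.   -0.02]
```

```bash
python3 -m creep '{"translation":[[0.0077,0.0022,0],[0.0154,0.0044,0],[0.023,0.0067,0],[0.0307,0.0089,0],[0.0384,0.0112,0],[0.046,0.0134,0],[0.046,0.0134,0]],"spin":[0,0,0,0,0,0,0]}'; python3 st.py
```

```text
time_s: 18.0
tool_pos: [0.5452, -0.2087, 0.0169]
tool_rot: [-0.445, 3.109, -0.001]
wrist_force: [-0.5, 0.2, -0.1]
finger_gap: 0.0489
grasp_force: 41.5
press x -110.7 (grip) y -0.3 z 16.9 yaw 16.28 [-0.5  0.2 -0.1] f_along -0.4 f_lat 0.3 [-0.   -0.01  0.  ]
```

```bash
python3 -m creep '{"translation":[[0.005,0.0015,-0.001],[0.01,0.003,-0.002],[0.015,0.0045,-0.002],[0.015,0.0045,-0.002]],"spin":[0,0,0,0]}'; python3 st.py
python3 -m creep '{"translation":[[0.0026,0.0007,0],[0.0051,0.0015,0],[0.0051,0.0015,0]],"spin":[0,0,0]}'; python3 st.py
```

```text
time_s: 18.4
tool_pos: [0.556, -0.2054, 0.0153]
tool_rot: [-0.444, 3.11, -0.0]
wrist_force: [1.0, -0.0, -0.5]
finger_gap: 0.0491
grasp_force: 41.5
press x -99.4 (grip) y -0.1 z 15.3 yaw 16.26 [ 1.  -0.  -0.5] f_along 1.0 f_lat -0.3 [-0.01  0.02  0.02]
time_s: 18.7
tool_pos: [0.5594, -0.2044, 0.0154]
tool_rot: [-0.444, 3.11, -0.0]
wrist_force: [0.0, 0.1, -1.0]
finger_gap: 0.0489
grasp_force: 41.5
press x -95.8 (grip) y -0.1 z 15.4 yaw 16.24 [ 0.   0.1 -1. ] f_along 0.1 f_lat 0.1 [-0.    0.03  0.  ]
```

```bash
for i in 1 2; do python3 -m creep '{"translation":[[0.0013,0.0004,0],[0.0026,0.0007,0],[0.0026,0.0007,0]],"spin":[0,0,0]}' 44 20 | tail -1; python3 st.py; done
```

```text
grasp_force: 41.5
press x -93.9 (grip) y -0.1 z 15.3 yaw 16.25 [ 0.2  0.6 -0.2] f_along 0.3 f_lat 0.6 [-0.07 -0.02 -0.01]
grasp_force: 41.6
press x -93.3 (grip) y -0.0 z 14.9 yaw 16.21 [-3.8 -1.8  0.5] f_along -4.1 f_lat -0.7 [-0.34  0.76  0.05]
```

```bash
python3 -m creep '{"translation":[[0.0013,0.0004,0],[0.0013,0.0004,0]],"spin":[0,0]}' | tail -1; python3 st.py
python3 -m creep '{"translation":[[0,0,0],[0,0,0],[0,0,0],[0,0,0]],"spin":[0,0,0,0]}' 62; python3 st.py
```

```text
grasp_force: 41.6
press x -93.3 (grip) y 0.1 z 14.6 yaw 16.19 [-6.3 -2.4  0.6] f_along -6.8 f_lat -0.5 [-0.5   1.12  0.03]
time_s: 19.9
tool_pos: [0.5647, -0.2029, 0.0156]
tool_rot: [-0.444, 3.109, -0.0]
wrist_force: [0.7, 1.5, 0.8]
finger_gap: 0.0621
grasp_force: 0.0
press x -90.3 (grip) y -0.2 z 15.6 yaw 16.26 [0.7 1.5 0.8] f_along 1.1 f_lat 1.2 [ 0.01  0.02 -0.  ]
```

```bash
python3 -m creep '{"translation":[[-0.002,0,0.02],[-0.004,0,0.06],[-0.004,0,0.12],[-0.004,0,0.18],[-0.004,0,0.24],[-0.004,0,0.3],[-0.004,0,0.3],[-0.004,0,0.3]],"spin":[0,0,0,0,0,0,0,0]}'; python3 st.py
python3 - <<'E'
from h import *
import cv2
d=get_image("wrist");np.save("w6.npy",d,allow_pickle=True);t=get_image("top")["img"]
cv2.imwrite("pics/w6.png",np.hstack([cv2.resize(d["img"][120:420,190:440],(400,480)),cv2.resize(t[180:300,310:410],(400,480))])[:,:,::-1])
E
```

```text
time_s: 20.7
tool_pos: [0.5619, -0.2033, 0.2433]
tool_rot: [-0.443, 3.105, -0.004]
wrist_force: [-0.2, -0.6, -1.1]
finger_gap: 0.062
grasp_force: 0.0
press x -93.1 (grip) y 0.2 z 243.3 yaw 16.24 [-0.2 -0.6 -1.1] f_along -0.3 f_lat -0.6 [ 0.03 -0.    0.01]
```

View pics/w6.png

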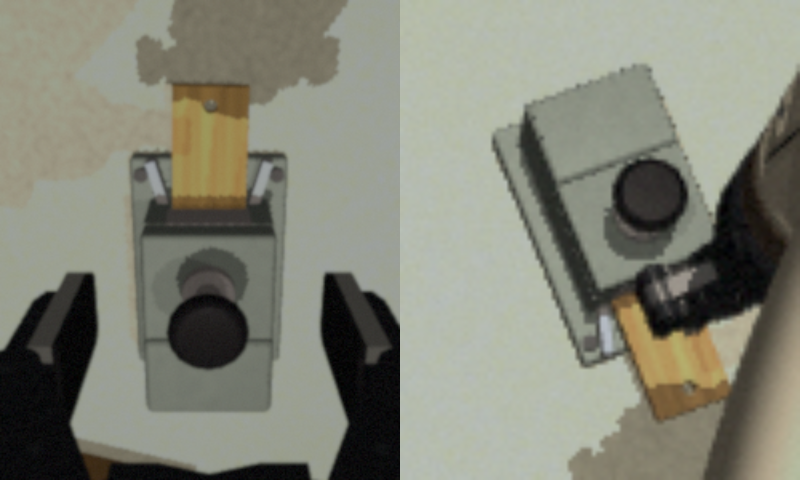

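The left crop (wrist) shows the tag squarely in the throat, with its tail edge at about y=85, the bed's front edge at y=155 and the knob at (208,330). Next I check the protrusion and the knob position numerically.

```bash
python3 - <<'E'
from h import *
import cv2
d=np.load("w6.npy",allow_pickle=True).item();g=cv2.cvtColor(d["img"],cv2.COLOR_RGB2GRAY)
a=np.radians(16.2);u=np.array([np.cos(a),np.sin(a)]);n=np.array([-u[1],u[0]])
hsv=cv2.cvtColor(d["img"],cv2.COLOR_RGB2HSV);m=cv2.inRange(hsv,(8,90,60),(30,255,255));m[:160]=0;m[255:]=0;m[:,:285]=0;m[:,360:]=0
ys=[np.where(m[:,c])[0].min() for c in range(303,340,4)];print("tail rows",ys)
T=np.mean([u@ray(d,c,y-.5,.026)[:2] for c,y in zip(range(303,340,4),ys)])*1000
F=[];
for c in list(range(282,290,2))+list(range(352,364,2)):
    k=np.gradient(cv2.GaussianBlur(g,(3,3),0)[205:228,c].astype(float));i=205+int(np.argmin(k));F.append(u@ray(d,c,i,.007)[:2]*1000)
print("tail",T-576,"front",np.round(np.array(F)-576,1))
m=(g<45).astype(np.uint8);m[:295]=0;m[360:]=0;m[:,:280]=0;m[:,355:]=0;m=cv2.morphologyEx(m,cv2.MORPH_OPEN,np.ones((5,5)))
c=max(cv2.findContours(m,cv2.RETR_EXTERNAL,cv2.CHAIN_APPROX_NONE)[0],key=cv2.contourArea)
(e,ax,_)=cv2.fitEllipse(c);
for z in(.124,.134):
  p=ray(d,*e,z)[:2];print("knob",e,ax,z,p,"press",(u@p*1000-576,n@p*1000+352.2))
print(get_state()["tool_pos"])
E
```

```text
tail rows [np.int64(172), np.int64(172), np.int64(173), np.int64(173), np.int64(173), np.int64(173), np.int64(173), np.int64(173), np.int64(173), np.int64(173)]
tail -120.47539791563668 front [-70.2 -70.2 -70.2 -70.2 -70.3 -70.3 -70.3 -70.3 -70.3 -70.3]
knob (319.4490661621094, 326.37109375) (45.877498626708984, 48.6692008972168) 0.124 [ 0.64924362 -0.1783716 ] press (np.float64(-2.2995442523927068), np.float64(-0.22231481933704345))
knob (319.4490661621094, 326.37109375) (45.877498626708984, 48.6692008972168) 0.134 [ 0.64302606 -0.18011123] press (np.float64(-8.755569491961637), np.float64(-0.15822848572901194))
[ 0.56037717 -0.20272755  0.23980116]
```

```bash
python3 -m creep '{"translation":[[0.03,0.008,0],[0.07,0.019,0],[0.115,0.0317,0],[0.115,0.0317,0],[0.115,0.0317,-0.04],[0.115,0.0317,-0.08],[0.115,0.0317,-0.115],[0.115,0.0317,-0.115]],"spin":[0,0,0,0,0,0,0,0]}' 0
python3 -m creep '{"translation":[[0,0,0],[0,0,0]],"spin":[0,0]}' | grep pos; python3 st.py
```

```text
time_s: 21.6
tool_pos: [0.6427, -0.1783, 0.1475]
tool_rot: [0.442, -3.098, -0.008]
wrist_force: [-1.2, -0.7, 1.0]
finger_gap: -0.0002
grasp_force: 0.0
tool_pos: [0.6479, -0.1796, 0.1558]
press x -3.9 (grip) y -1.0 z 155.8 yaw 16.23 [0.5 0.4 0.6] f_along 0.6 f_lat 0.2 [ 0.02 -0.03  0.01]
```

```bash
python3 -m creep '{"translation":[[-0.001,0.001,-0.01],[-0.001,0.001,-0.02],[-0.001,0.001,-0.027],[-0.001,0.001,-0.031],[-0.001,0.001,-0.035],[-0.001,0.001,-0.039],[-0.001,0.001,-0.043],[-0.001,0.001,-0.043]],"spin":[0,0,0,0,0,0,0,0]}' | grep pos; python3 st.py
python3 -m creep '{"translation":[[0,0,-0.004],[0,0,-0.008],[0,0,-0.012],[0,0,-0.015],[0,0,-0.015]],"spin":[0,0,0,0,0]}' | grep pos; python3 st.py
```

```text
tool_pos: [0.6465, -0.1784, 0.1219]
press x -4.9 (grip) y 0.5 z 121.9 yaw 16.24 [-1.2 -0.3  5. ] f_along -1.2 f_lat 0.0 [0.09 0.41 0.02]
tool_pos: [0.6465, -0.1784, 0.1116]
press x -4.9 (grip) y 0.5 z 111.6 yaw 16.24 [-4.   1.1  9. ] f_along -3.6 f_lat 2.2 [0.23 0.76 0.02]
```

```bash
python3 -m creep '{"translation":[[0,0,-0.0025],[0,0,-0.005],[0,0,-0.007],[0,0,-0.007]],"spin":[0,0,0,0]}' | grep pos; python3 st.py
```

```text
tool_pos: [0.6466, -0.1785, 0.1081]
press x -4.9 (grip) y 0.4 z 108.1 yaw 16.24 [-5.9  1.9 14.2] f_along -5.2 f_lat 3.5 [ 0.36  1.31 -0.04]
```

```bash
python3 -m creep '{"translation":[[0,0,-0.0025],[0,0,-0.005],[0,0,-0.006],[0,0,-0.006],[0,0,-0.006]],"spin":[0,0,0,0,0]}' | grep pos; python3 st.py
```

```text
tool_pos: [0.6467, -0.1785, 0.106]
press x -4.8 (grip) y 0.4 z 106.0 yaw 16.24 [-9.4  2.7 22.8] f_along -8.3 f_lat 5.2 [ 0.65  2.04 -0.04]
```

Force is 22.8 N, above the 18 N at the end of the stroke, so the knob has bottomed at 28 mm. I hold it there, then rise slowly.

```bash
python3 -m creep '{"translation":[[0,0,0],[0,0,0],[0,0,0],[0,0,0],[0,0,0],[0,0,0]],"spin":[0,0,0,0,0,0]}' | grep pos; python3 st.py
python3 -m creep '{"translation":[[0,0,0.008],[0,0,0.016],[0,0,0.024],[0,0,0.032],[0,0,0.04],[0,0,0.05],[0,0,0.07],[0,0,0.1]],"spin":[0,0,0,0,0,0,0,0]}'
python3 -m creep '{"translation":[[-0.03,-0.009,0.05],[-0.09,-0.03,0.1],[-0.115,-0.032,0.1],[-0.115,-0.032,0.1],[-0.115,-0.032,0.1],[-0.115,-0.032,0.1]],"spin":[0,0,0,0,0,0]}'; python3 st.py
python3 - <<'E'
from h import *
import cv2
d=get_image("wrist");np.save("w7.npy",d,allow_pickle=True);t=get_image("side")["img"]
cv2.imwrite("pics/w7.png",np.hstack([cv2.resize(d["img"][120:420,190:440],(400,480)),cv2.resize(t[160:304,240:360],(400,480))])[:,:,::-1])
E
```

```text
tool_pos: [0.6467, -0.1785, 0.106]
press x -4.8 (grip) y 0.4 z 106.0 yaw 16.24 [-9.1  2.5 22.1] f_along -8.1 f_lat 5.0 [ 0.56  2.04 -0.04]
time_s: 25.4
tool_pos: [0.6456, -0.1782, 0.1739]
tool_rot: [0.443, -3.106, -0.003]
wrist_force: [0.9, 0.2, -0.5]
finger_gap: 0.0002
grasp_force: 0.0
time_s: 26.0
tool_pos: [0.5608, -0.2022, 0.2497]
tool_rot: [0.444, -3.109, -0.001]
wrist_force: [0.4, -0.9, -0.4]
finger_gap: 0.0004
grasp_force: 0.0
press x -93.9 (grip) y 1.5 z 249.7 yaw 16.26 [ 0.4 -0.9 -0.4] f_along 0.1 f_lat -1.0 [-0.01 -0.01 -0.02]
```

View pics/w7.png

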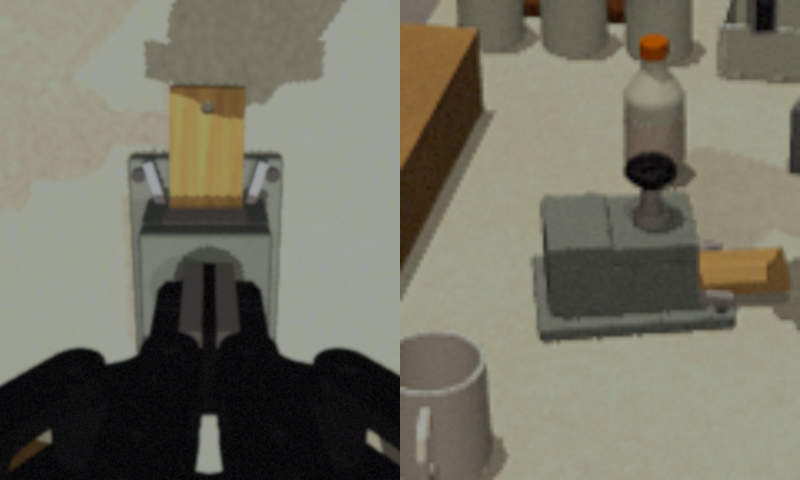

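The tag is still home, with its tail at about (207,86) as before. The side view at (650,165) shows the knob back up, and the arm is clear.

```bash
python3 -c "
from bench import *
print(finish_job())"
```

```text
the job is handed in; nothing more can be done
None
```

The job is handed in after about 26 s of robot time, with no verdict shown: the tag was laid flat, re-gripped by its narrow sides and slid home (within about 1 mm by camera), the knob was pressed to the end of its stroke (about 23 N) and sprang back up, and the last pictures show the tag still home and the arm clear.

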